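# Relieve a lubrication port and hold the grease coupler on its tilted nipple

## Robot

A 6-joint arm with a two-finger parallel gripper is mounted at the origin on a cart in front of the work surface, level with it; the furniture and walls round the work are solid. World frame = base frame: x ahead of the robot, y to its left, z up, the work surface at z = 0. Lengths are in m, angles in rad, forces in N, time in s.
With the tool pointing down it reaches from about 0.25 to 0.775 m from the base axis. Payload 4 kg.
Tool frame: the origin (TCP) lies midway between the tips of the shut fingers; the grasp point (between the pads) lies 19 mm behind it (robot.tcp_to_grasp is the z of the grasp point in the tool frame, in m); z points along the fingers, y is the line along which they close (so a half turn about z gives the same grasp; the last joint's range is limited). The gripper opens to 94 mm and grips with 3 to 60 N. Pads are 16 mm wide; open, the fingers measure 119 mm over their backs; the gripper's body (75 mm by 177 mm) begins 78 mm behind the grasp point.
Start: joints at [1.169, 0.087, 1.371, -0, 1.684, -0.103], TCP at [0.162, 0.526, 0.206] pointing down, gripper open.
Joint ranges: [-3.1, 3.1], [-0.76, 2.03], [0.27, 2.55], [-1.08, 4.22], [0.17, 2.65], [-2.57, 2.57]. Speed limits (rad/s): [2.79, 2.79, 3.14, 3.14, 3.14, 3.14].

## Interface

Orientations are given as [roll, pitch, yaw] about the fixed x, y, z axes, in that order (R = Rz(yaw) Ry(pitch) Rx(roll)).
In Python, from bench import robot gives the robot as it stands. The module is installed in compiled form; this text tells all that it offers.
- The arm moves only by the tool move_arm, never from a script. Its argument "motion" is one flat list of numbers, 7 for each row, row after row: the turn, a rotation vector about the tool's x, y, z in units of 45 degrees (1.0 is 45 degrees), then the shift along the tool's x, y, z in units of 100 mm (1.0 is 100 mm), then the opening, from 0 (shut) to 1 (fully open). A call has 1 to 12 rows; each row shifts and turns the commanded pose from where the row before left it, along the tool's axes as they then stand; what a row does not reach is not made up. A row lasts 1/12 s, in which the tool goes at most 41.7 mm and 7.16 degrees, less where a joint would pass 70% of its speed; a pose out of reach is approached as far as the arm can. A call with a number of a shift or a turn outside -1 to 1 is refused whole. A call with a gripper value outside its range is refused whole. The fingers move at their own pace and stop on an object; the grip force is fixed at half the most. Time passes only in rows, so rows that do not move let the fingers close. It gives the time, the measured TCP pose, the force, the opening and the grip force at its end, in the units of the state.
- robot.get_obs(): the state, without advancing time (a new reading comes with each control period).
- robot.snapshot(name): name is "scene" or "top"; returns the picture (400x640x3 uint8, red, green, blue); there is no depth.
- robot.get_calibration(name): a dict with "fx", "fy", "cx", "cy" (pixels), "R" (3x3) and "t" (3): a world point X has camera coordinates R X + t. Camera axes: x right, y down, z forward; pixel columns grow to the right and rows downward; lengths in m; the calibration is good to about 2 mm. A picture is of the moment at which its call begins. get_calibration takes no time and is no camera call.
- robot.close_job(): hands the job in; it is judged then, once.
The state is a dict: "time": time; "joint_positions": joint angles; "qvel": joint speeds; "joint_torque": joint torques, N m; "tool_pos": TCP position; "ee_rot": TCP orientation; "wrist_force": force on the tool from outside, world axes, zero at the start; "wrist_torque": the same for the moment, N m; "width": finger opening in m; "finger_force": force on a finger pad.
Only numpy, scipy, OpenCV 4.12 (cv2) and the standard library are available. Lean on these libraries where they do the work, as an engineer would, in place of code of your own. Each camera call takes 0.05 s, during which the arm holds its last target. There are 200 camera calls.

## Task

Get the lubrication port block ready and connect the grease cartridge to it: first press the block's round relief plunger right down to its stop and let it spring back up. Then take the cartridge out of its holder, push its coupler end squarely onto the tilted nipple until it snaps over, keep pressing until it is fully home on the nipple's collar, and finish there, still gripping the cartridge and holding it home against its spring. Leave the beaker, bottle and timer where they stand.

Things in the scene. Friction and masses are not known exactly. Their poses are not given: they have to be found in the camera images.
- port_block: fixed block on an aluminium base plate 100 x 170 x 10 mm; carries the tilted steel nipple on a grey head centred 49 mm to its -y side and the upright relief plunger on a round tower centred 45 mm to its +y side. Origin: centre of the plate's underside, on the bench; its -x side faces the robot, give or take 45 degrees. Except for the nipple's tip (80 mm) nothing on it is over 72 mm above the bench
- nipple: fixed steel nipple. Origin: centre of the top of its round collar (35 mm diameter), 60 mm above the bench; z points out along the nipple, leaning 25 degrees from vertical towards the block's own -y side (away from the plunger); x is level. From the origin along z: neck 10 mm diameter to 11 mm, widening to a head of 16 mm diameter at 14 to 15 mm, then a cone to a 7 mm diameter tip at 22 mm
- plunger_top (a point): middle of the top of the relief plunger, a black mushroom button 28 mm in diameter on a steel stem, 69 mm above the bench when up; pressed straight down. The tower's steel top below it is 30 mm in diameter
- plunger (a joint): travel of the relief plunger in m: 0 = up, 0.010 = down at its stop; a spring pushes it back up, 2 N at the top and 5.6 N at the stop
- holder: fixed holder for the cartridge: a round steel foot 72 mm in diameter and 8 mm thick with an open aluminium cup on it, 47 mm outside and 39 mm inside diameter, 20 mm deep, rim 28 mm above the bench. Origin: centre of its underside
- coupler: loose grease cartridge, 97 mm long, 0.23 kg, upright in the holder, coupler end down, at any turn. Origin: centre of the open mouth; z from mouth to cap. Coupler end: steel, 34 mm diameter, 0 to 31 mm, 20 mm bore; round aluminium grip barrel 26 mm diameter, 31 to 89 mm; black cap 29 mm diameter to 97 mm. Fully home: its origin and z axis on the nipple's
- coupler_grip (a point): middle of the grip barrel, on the axis 60 mm from the mouth. How the coupler works: four spring jaws 6 mm inside the mouth ride over the nipple's head (8 to 16 N) and snap behind it, mouth then about 5 mm off the collar; 5 mm further against the piston's spring puts the mouth on the collar. Let go, it springs back to the snapped position and sags
- piston (a joint): travel in m of the brass piston in the coupler's bore, pushed in by the nipple's tip: 0 = out, about 0.003 = snapped on and left alone, about 0.008 = fully home on the collar; its spring gives 1.4 N at 0 and 7 N at 0.008
- beaker: bystander: glass beaker 45 mm in diameter, 54 mm high; origin at the centre of its underside
- bottle: bystander: white plastic bottle 48 mm in diameter, 85 mm high; origin at the centre of its underside
- timer: bystander: digital timer 24 x 62 x 58 mm standing on the bench; origin at the centre of its underside
Mind the look-alikes: they are no part of the job. What is shaped like the coupler but brown or red is not meant.

How it is judged:
By the outcome, as a careful person would: the job done as asked, in the order asked, and still so for the second after the job is handed in, while the arm keeps its last pose, push and grip.
It also fails if it takes over 59 s, if anything falls off the work surface, if the arm or the gripper's body presses on something with over 40 N, if the wrist force passes 120 N, or if a joint passes its speed limit or range.

## Working session

There is one attempt and no reset: what is moved stays moved. The work goes in short steps, Python scripts to look and compute and a tool call to move; the robot and the scene stay as the last step left them, time stands still between calls to the robot, and variables do not carry over. Pictures are saved under pics/ and viewed, at most 10 in all, crops included, and the job is handed in when it is done.

Besides the shell and the picture viewer there is one more tool, called after "Emit:" as name(argument=value, ...) on one line, values as JSON. move_arm: Moves the arm, as the interface text tells. Shifts and turns lie within -1 to 1; 1 stands for 100 mm of shift or 45 degrees of turn. Its arguments: {"type":"object","properties":{"motion":{"type":"array","items":{"type":"number"}}},"required":["motion"]}

```bash
mkdir -p pics
python3 - <<'E'
from bench import robot
import cv2,numpy as np
for n in("scene","top"):
    im=robot.snapshot(n); cv2.imwrite(f"pics/{n}0.png",im[...,::-1]); c=robot.get_calibration(n)
    print(n,{k:np.round(v,4).tolist() for k,v in c.items()}, "cam",np.round(-np.array(c["R"]).T@c["t"],3))
o=robot.get_obs(); print(o, robot.tcp_to_grasp)
E
```

```text
scene {'fx': 427.6639, 'fy': 427.6639, 'cx': 323.3177, 'cy': 200.2855, 'R': [[0.8457, -0.5336, -0.0057], [-0.3841, -0.6013, -0.7007], [0.3704, 0.5948, -0.7135]], 't': [-0.5072, 0.231, 1.0767]} cam [ 0.119 -0.772  0.927]
top {'fx': 513.9624, 'fy': 513.9624, 'cx': 315.8603, 'cy': 200.8981, 'R': [[0.0197, -0.9998, 0.0013], [-0.9902, -0.0196, -0.138], [0.138, 0.0014, -0.9904]], 't': [-0.0619, 0.5726, 1.491]} cam [ 0.362 -0.053  1.556]
{'time': 0.1, 'joint_positions': array([ 1.16889861e+00,  8.78928253e-02,  1.37213621e+00, -1.88273268e-05,
        1.68359735e+00, -1.03108620e-01]), 'qvel': array([ 0.00012741, -0.00246254, -0.00170607, -0.00020364,  0.0010723 ,
       -0.0011857 ]), 'joint_torque': array([ 2.75434861e-03, -3.41253161e+01, -3.03301406e+01,  7.21857604e-02,
        3.04166204e-02, -1.12318696e-04]), 'tool_pos': array([0.16171467, 0.52515548, 0.20439803]), 'ee_rot': array([-3.13956779e+00, -1.90711599e-04,  2.84280126e+00]), 'wrist_force': array([-0.72924468,  0.19064069, -0.01151955]), 'wrist_torque': array([0.01591042, 0.05576912, 0.01369776]), 'finger_force': 0.0, 'width': 0.09403395709610331} -0.0188
```

View pics/scene0.png

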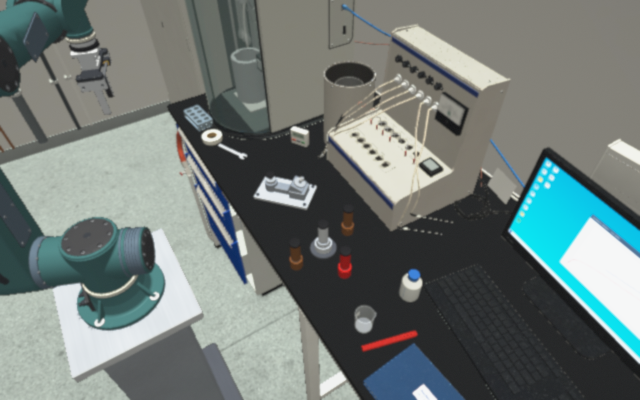

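View pics/top0.png

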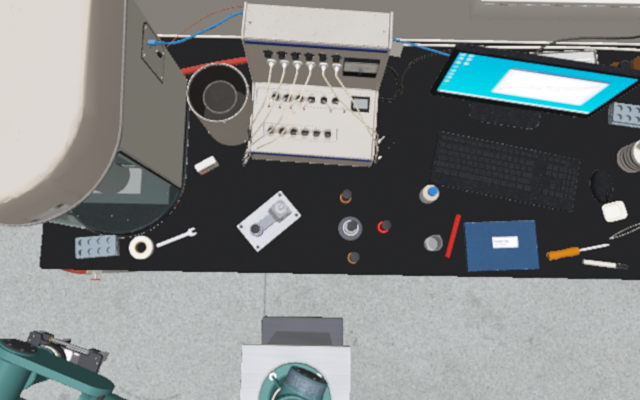

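The scene view shows the port block near (286,190) and the grey cartridge in its steel holder near (322,240). In the top view they are at (269,220) and (349,228). There are four cartridge-shaped things in the scene view: brown (347,220), brown (296,255), red (345,263) and grey on a round steel foot (322,240). The grey one fits the description, and I'll confirm it in an enlarged crop.

Run:
```python
import cv2,numpy as np
s=cv2.imread("pics/scene0.png");t=cv2.imread("pics/top0.png")
a=cv2.resize(s[170:280,245:365],None,fx=5,fy=5,interpolation=cv2.INTER_CUBIC)[:, :]   # 600x550
cv2.imwrite("pics/c1.png",a)
b=cv2.resize(t[180:260,230:370],None,fx=5.5,fy=5.5,interpolation=cv2.INTER_CUBIC)
cv2.imwrite("pics/c2.png",b)
```

```text
(no output)
```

View pics/c1.png

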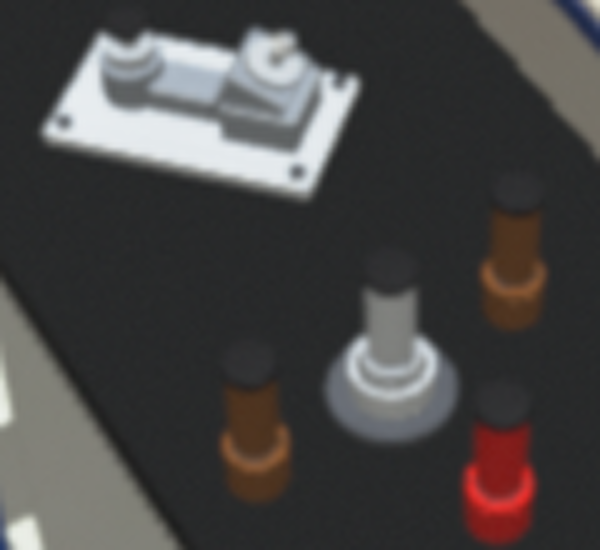

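View pics/c2.png

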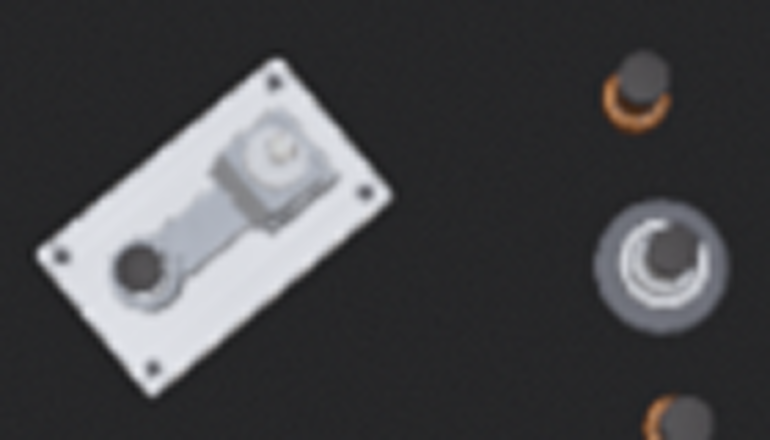

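The crops confirm that the grey cartridge with black cap stands in the steel cup on the round foot; in the second crop the foot's centre is at (661,266), i.e. top pixel (350,228). The others are brown or red, without a holder. The plate's corners are clear, with the plunger at the lower left (138,268) and the nipple head at the upper right (278,155).

```bash
cat > h.py <<'E'
from bench import robot
import cv2,numpy as np
def ray(n,p,z):
    c=robot.get_calibration(n); R=np.array(c["R"]);o=-R.T@np.array(c["t"])
    p=np.atleast_2d(np.asarray(p,float))
    d=np.c_[(p[:,0]-c["cx"])/c["fx"],(p[:,1]-c["cy"])/c["fy"],np.ones(len(p))]@R
    return o+d*((z-o[2])/d[:,2])[:,None]
def up(n,f,box,k=8):
    x0,y0,x1,y1=box; im=cv2.imread(f)[y0:y1,x0:x1]
    return cv2.resize(im,None,fx=k,fy=k,interpolation=cv2.INTER_CUBIC), lambda q:(np.asarray(q,float).reshape(-1,2)+.5)/k-.5+[x0,y0]
def proj(n,X):
    c=robot.get_calibration(n); v=np.array(c["R"])@X+np.array(c["t"]); return np.array([c["fx"]*v[0]/v[2]+c["cx"],c["fy"]*v[1]/v[2]+c["cy"]])
def big(m): return max(cv2.findContours(m.astype(np.uint8),cv2.RETR_EXTERNAL,cv2.CHAIN_APPROX_NONE)[0],key=cv2.contourArea)
E
python3 - <<'E'
from h import *
for n,f,pb,hb in(("top","pics/top0.png",(230,185,308,256),(333,210,366,246)),("scene","pics/scene0.png",(248,168,322,214),(306,232,340,262))):
    a,g=up(n,f,pb); gr=cv2.cvtColor(a,cv2.COLOR_BGR2GRAY)
    c=cv2.convexHull(big(gr>(125 if n=="top" else 130)))
    W=ray(n,g(c),.010)[:,:2]
    r=cv2.minAreaRect((W*1000).astype(np.float32)); print(n,"plate",r)
    # dark button inside
    print(np.round(cv2.boxPoints(r),1).tolist())
    a,g=up(n,f,hb); hsv=cv2.cvtColor(a,cv2.COLOR_BGR2GRAY)
    c=big(hsv>70); W=ray(n,g(cv2.convexHull(c)),.008)[:,:2]
    print(" foot",cv2.minEnclosingCircle((W*1000).astype(np.float32)), cv2.fitEllipse((W*1000).astype(np.float32)))
a,g=up("top","pics/top0.png",(246,219,264,238)); gr=cv2.cvtColor(a,cv2.COLOR_BGR2GRAY)
c=big(gr<110);W=ray("top",g(c),.069)[:,:2]*1000;print("button",cv2.fitEllipse(W.astype(np.float32)))
E
```

```text
top plate ((515.278076171875, 91.19607543945312), (103.71186828613281, 173.7879638671875), 40.94208908081055)
[[419.20001220703125, 122.9000015258789], [533.0, -8.399999618530273], [611.4000244140625, 59.5], [497.5, 190.8000030517578]]
 foot ((497.64813232421875, -154.22669982910156), 36.928138732910156) ((497.7279357910156, -154.36892700195312), (73.13829040527344, 73.39643859863281), 109.0044174194336)
scene plate ((526.6779174804688, 97.68275451660156), (131.66041564941406, 174.0808868408203), 41.0539436340332)
[[419.8999938964844, 120.0999984741211], [534.2000122070312, -11.199999809265137], [633.5, 75.30000305175781], [519.2000122070312, 206.60000610351562]]
 foot ((504.6047058105469, -146.82382202148438), 47.280696868896484) ((504.8668212890625, -147.85926818847656), (73.66065216064453, 95.68891906738281), 148.28871154785156)
button ((485.7363586425781, 124.68305969238281), (23.81368637084961, 24.404706954956055), 35.98738098144531)
```

Run:
```python
from h import *
yaw=np.radians(40.94); y=np.array([-np.sin(yaw),np.cos(yaw),0]); x=np.array([np.cos(yaw),np.sin(yaw),0])
c0=np.array([.5153,.0912,0]); n=-y*np.sin(np.radians(25))+np.array([0,0,np.cos(np.radians(25))]); u=np.cross(n,x)
O=c0-.049*y+[0,0,.06]; print("guess",O,"n",n)
out=[]
for nm,f in(("top","pics/top0.png"),("scene","pics/scene0.png")):
    p=proj(nm,O); print(nm,"proj O",p,"tip",proj(nm,O+.022*n),"button",proj(nm,c0+.045*y+[0,0,.069]))
    x0,y0=(p-14).astype(int); a,g=up(nm,f,(x0,y0,x0+28,y0+28),8); gr=cv2.cvtColor(a,cv2.COLOR_BGR2GRAY)
    out.append(cv2.resize(a,(380,380)))
    cam=robot.get_calibration(nm);co=-np.array(cam["R"]).T@np.array(cam["t"])
    for th in(170,180,190,200,210):
        m=(gr>th).astype(np.uint8); k,l,s,ce=cv2.connectedComponentsWithStats(m)
        i=l[112,112] or 1+np.argmax(s[1:,4]); c=cv2.convexHull(big(l==i))
        P=ray(nm,g(c),.06); d=P-co; P=co+d*((O-co)@n/(d@n))[:,None]; q=np.c_[(P-O)@x,(P-O)@u]*1000
        print(th,s[i].tolist(),np.round(cv2.fitEllipse(q.astype(np.float32))[0],1),np.round(cv2.fitEllipse(q.astype(np.float32))[1],1))
cv2.imwrite("pics/c3.png",np.hstack(out))
```

```text
guess [0.54740815 0.05418559 0.06      ] n [ 0.27692837 -0.31924422  0.90630779]
top proj O [279.96967871 208.10892078] tip [281.9886957  205.21470303] button [254.64819837 228.3245162 ]
170 [0, 0, 224, 224, 34555] [-7.7 13.4] [ 93.6 125. ]
180 [0, 0, 224, 224, 26974] [0.8 5.2] [ 95.2 100.3]
190 [0, 0, 224, 224, 17971] [1.1 4.4] [ 92.5 100.8]
200 [0, 0, 224, 224, 16118] [1.2 4.2] [ 90.5 101.3]
210 [0, 0, 224, 224, 14054] [-0.3  4. ] [90.4 97.1]
scene proj O [298.54063877 182.14433494] tip [301.22090425 177.78421029] button [268.75503118 173.87238227]
170 [0, 74, 224, 150, 13592] [-17.1  -2.9] [77.1 96.7]
180 [80, 76, 94, 75, 4355] [ 4.5 -1.4] [35.3 38.3]
190 [84, 77, 87, 72, 3612] [ 4.5 -1.4] [33.8 35.7]
200 [86, 79, 83, 69, 2767] [ 3.3 -1.3] [30.4 32.7]
210 [90, 83, 74, 61, 1789] [ 3.  -1.3] [26.9 30. ]
```

View pics/c3.png

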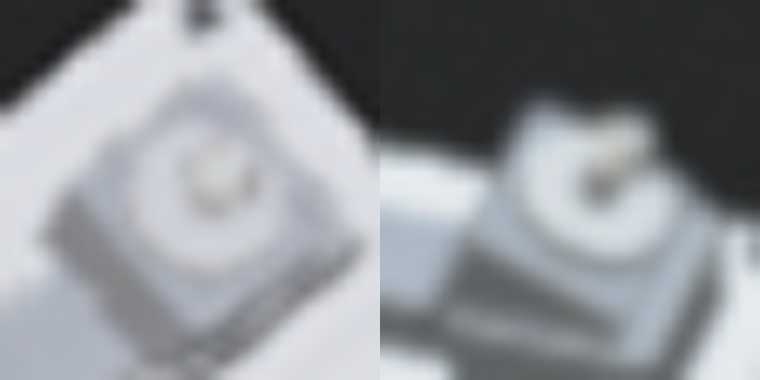

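The top crop (left half) shows the collar centred near top (279.6,208.1), against (280.0,208.1) predicted from the plate. The scene crop agrees to about a pixel. The button measured at (485.7,124.7) matches the plate's prediction (485.8,125.2), so the block pose is consistent, with yaw 41°. Next I turn the tool so its x is block y, shut the fingers and go above the plunger.

Emit:
move_arm(motion=[0,0,0.142,0,0,-0.1,0,0,0,0.142,0,0,-0.1,0,0,0,0.142,0,0,-0.1,0,0,0,0.142,0,0,-0.1,0,0,0,0.142,0,0,-0.1,0,0,0,0,-0.2,0,0,0,0,0,0,-0.35,0,0,0,0,0,0,-0.35,0,0,0,0,0,0,-0.35,0,0,0,0,0,0,-0.35,0,0,0,0,0,0,-0.35,0,0,0,0,0,0,-0.35,0,0,0])

```text
time: 1.1
tool_pos: [0.3131, 0.3503, 0.255]
ee_rot: [-3.141, 0.0, 2.286]
wrist_force: [0.8, 0.0, -1.2]
width: 0.0173
finger_force: 0.0
```

Emit:
move_arm(motion=[0,0,0,-0.35,-0.02,0,0,0,0,0,-0.35,-0.02,0,0,0,0,0,-0.35,-0.02,0,0,0,0,0,-0.35,-0.02,0,0,0,0,0,-0.35,-0.02,0,0,0,0,0,-0.35,-0.02,0,0,0,0,0,-0.35,-0.03,0,0,0,0,0,-0.25,-0.02,0.2,0,0,0,0,-0.13,0,0.4,0,0,0,0,0,0,0.4,0,0,0,0,0,0,0.3,0,0,0,0,0,0,0.2,0])

```text
time: 2.1
tool_pos: [0.4826, 0.1261, 0.101]
ee_rot: [-3.136, -0.004, 2.284]
wrist_force: [-0.3, -0.2, 0.3]
width: 0.0008
finger_force: 0.0
```

Run:
```python
from h import *
out=[]
for n in("scene","top"):
    im=robot.snapshot(n)[...,::-1]; cv2.imwrite(f"pics/{n}1.png",im)
    x0,y0=(225,130) if n=="scene" else (220,180)
    out.append(cv2.resize(im[y0:y0+90,x0:x0+100],None,fx=4,fy=4,interpolation=cv2.INTER_CUBIC))
cv2.imwrite("pics/c4.png",np.hstack(out))
o=robot.get_obs();print(o["tool_pos"],o["width"],proj("scene",o["tool_pos"]),proj("top",o["tool_pos"]))
```

```text
[0.48137947 0.1262681  0.10057725] 0.0005968568617279201 [266.20428635 166.21800934] [252.91413697 228.92863088]
```

View pics/c4.png

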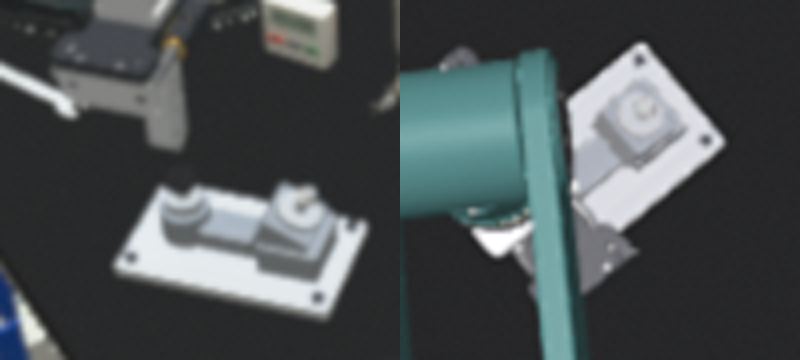

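The left crop shows the shut fingertip at scene (266.6,167), against (266.2,166.2) predicted, so the calibration holds. The button is below it to the right at about (270.3,175). I correct by about 6 mm in plan, then press.

Emit:
move_arm(motion=[0,0,0,-0.05,0.03,0.1,0,0,0,0,0,0,0.1,0,0,0,0,0,0,0.08,0,0,0,0,0,0,0.05,0,0,0,0,0,0,0.05,0,0,0,0,0,0,0,0,0,0,0,0,0,0,0])

```text
time: 2.78
tool_pos: [0.4908, 0.1253, 0.0685]
ee_rot: [3.141, 0.0, 2.285]
wrist_force: [-0.7, -0.8, 3.4]
width: 0.0002
finger_force: 1.0
```

Emit:
move_arm(motion=[0,0,0,0,0,0.03,0,0,0,0,0,0,0.03,0,0,0,0,0,0,0.03,0,0,0,0,0,0,0.03,0,0,0,0,0,0,0,0,0,0,0,0,0,0,0])

```text
time: 3.28
tool_pos: [0.4912, 0.1254, 0.0591]
ee_rot: [3.14, 0.001, 2.285]
wrist_force: [-6.5, -1.0, 15.7]
width: 0.0005
finger_force: 8.0
```

Emit:
move_arm(motion=[0,0,0,0,0,0.015,0,0,0,0,0,0,0.01,0,0,0,0,0,0,0,0])

```text
time: 3.53
tool_pos: [0.4913, 0.1254, 0.0589]
ee_rot: [3.139, 0.002, 2.285]
wrist_force: [-10.0, -2.1, 25.6]
width: 0.0009
finger_force: 13.0
```

Pushing 2.5 mm further moved it only 0.2 mm and added 10 N, so the plunger is at its stop (z 0.059). I release it, then carry on to the holder.

Emit:
move_arm(motion=[0,0,0,0,0,-0.03,0,0,0,0,0,0,-0.05,0,0,0,0,0,0,-0.05,0,0,0,0,0,0,-0.1,0,0,0,0,0,0,-0.2,0,0,0,0,0,0,-0.3,0,0,0,0,0,0,-0.35,0,0,0,0,0,0,-0.35,0])

```text
time: 4.2
tool_pos: [0.4897, 0.1251, 0.1965]
ee_rot: [-3.139, -0.002, 2.285]
wrist_force: [0.3, 1.0, 0.9]
width: 0.0002
finger_force: 0.0
```

Emit:
move_arm(motion=[0,0,0,-0.116,-0.078,0,0,0,0,0,-0.2,-0.2,0,0,0,0,0,-0.25,-0.2,0,0,0,0,0,-0.25,-0.2,0,0,0,0,0,-0.25,-0.2,0,0,0,0,0,-0.25,-0.2,0,0.65,0,0,0,-0.25,-0.2,0,0.65,0,0,0,-0.25,-0.2,0,0.65,0,0,0,-0.2,-0.2,0,0.65,0,0,0,-0.15,-0.1,0,0.65,0,0,0,0,0,0,0.65,0,0,0,0,0,0,0.65])

```text
time: 5.2
tool_pos: [0.4978, -0.1554, 0.1955]
ee_rot: [-3.141, -0.002, 2.283]
wrist_force: [-0.3, 0.4, -0.3]
width: 0.0439
finger_force: 0.0
```

Run:
```python
from h import *
out=[]
for n in("scene","top"):
    im=robot.snapshot(n)[...,::-1]; cv2.imwrite(f"pics/{n}2.png",im)
    x0,y0=(260,150) if n=="scene" else (230,170)
    out.append(cv2.resize(im[y0:y0+120,x0:x0+ (90 if n=="scene" else 110)],None,fx=4,fy=4,interpolation=cv2.INTER_CUBIC))
cv2.imwrite("pics/c5.png",np.hstack(out))
o=robot.get_obs();T=o["tool_pos"];print(T,o["ee_rot"],o["width"],proj("scene",T),proj("top",T))
for p in((.4977,-.1543),(.4988,-.1553)): print([np.round(proj("scene",np.array([*p,z])),1) for z in(.008,.105)])
```

```text
[ 0.49806819 -0.15402811  0.19594618] [ 3.14142896e+00 -1.29336255e-03  2.28577440e+00] 0.05197069215888877 [321.27523705 198.2393669 ] [354.30380028 221.72760815]
[array([321.8, 247. ]), array([321.5, 223.4])]
[array([322.4, 247.1]), array([322.1, 223.5])]
```

View pics/c5.png

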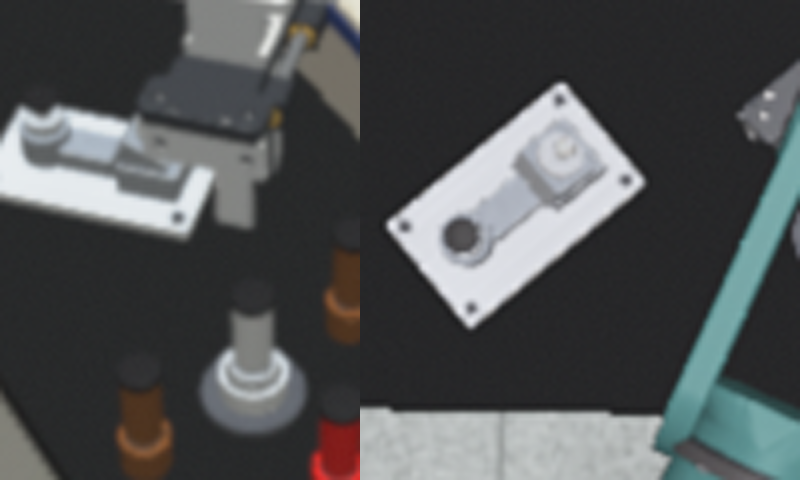

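The left crop shows the cartridge below the gripper. The cap is at scene (323,223), against (321.5,223.4) predicted, and the foot at (323.2,248.2). That puts the target within about 2 mm of plan. I descend and grip.

Emit:
move_arm(motion=[0,0,0,-0.01,0,0.25,0.65,0,0,0,0,0,0.3,0.65,0,0,0,0,0,0.3,0.65,0,0,0,0,0,0.2,0.65,0,0,0,0,0,0.2,0.65,0,0,0,0,0,0.15,0.65,0,0,0,0,0,0.06,0.65,0,0,0,0,0,0,0.65,0,0,0,0,0,0,0.65])

```text
time: 6.05
tool_pos: [0.4992, -0.1549, 0.0509]
ee_rot: [3.141, 0.0, 2.286]
wrist_force: [-0.0, 0.4, 0.3]
width: 0.0613
finger_force: 0.0
```

Emit:
move_arm(motion=[0,0,0,0,0,0,0.25,0,0,0,0,0,0,0.2,0,0,0,0,0,0,0.2,0,0,0,0,0,0,0.1,0,0,0,0,0,0,0,0,0,0,0,0,0,0,0,0,0,0,0,0,0,0,0,0,0,0,0,0])

```text
time: 6.72
tool_pos: [0.4992, -0.1558, 0.0508]
ee_rot: [3.141, 0.001, 2.285]
wrist_force: [0.6, -0.2, 2.1]
width: 0.0279
finger_force: 30.0
```

Emit:
move_arm(motion=[0,0,0,0,0,0,0,0,0,0,0,0,-0.05,0,0,0,0,0,0,-0.1,0,0,0,0,0,0,-0.1,0,0,0,0,0,0,-0.15,0,0,0,0,0,0,-0.2,0,0,0,0,0,0,-0.3,0,0,0,0,0,0,-0.3,0,0,0,0,0,0,-0.2,0,0,0,0,0,0,-0.1,0,0,0,0,0,0,0,0])

```text
time: 7.63
tool_pos: [0.5003, -0.1563, 0.2041]
ee_rot: [3.139, 0.006, 2.285]
wrist_force: [0.3, -0.0, -2.5]
width: 0.028
finger_force: 30.0
```

Emit:
move_arm(motion=[0,0,0,0.05,0.1,0,0,0,0,0,0.1,0.2,0,0,0,0,0,0.1,0.25,0,0,0,0,0,0.1,0.25,0,0,0,0,0,0.1,0.25,0,0,0,0,0,0.1,0.25,0,0,0,0,0,0.1,0.2,0,0,0,0,0,0.09,0.15,0,0,0,0,0,0.05,0.08,0,0,0,0,0,0,0,0,0])

```text
time: 8.47
tool_pos: [0.5771, 0.0199, 0.1978]
ee_rot: [-3.139, -0.004, 2.288]
wrist_force: [0.2, -0.8, -1.6]
width: 0.0276
finger_force: 30.0
```

Emit:
move_arm(motion=[0,0.1,0,0,0,0,0,0,0.12,0,0,0,0,0,0,0.12,0,0,0,0,0,0,0.12,0,0,0,0,0,0,0.0955,0,0,0,0,0,0,0,0,0,0,0,0,0,0,0,0,0,0,0,0,0,0,0,0,0,0])

```text
time: 9.13
tool_pos: [0.5775, 0.0171, 0.2002]
ee_rot: [-3.141, -0.435, 2.285]
wrist_force: [-0.6, -0.7, -1.9]
width: 0.0278
finger_force: 30.0
```

```bash
cat >> h.py <<'E'
from scipy.spatial.transform import Rotation as Ro
O=np.array([.5486,.0532,.060]); YB=np.array([-.655,.755,0]); N=np.array([.277,-.319,.9063])
def delta(s,O=O):
    o=robot.get_obs(); R=Ro.from_euler("xyz",o["ee_rot"]).as_matrix(); T=o["tool_pos"]
    print("T",T.round(4),"tool->target",(R.T@(O+N*(.0428+s)-T)).round(4),"F",(R.T@o["wrist_force"]).round(1),"axis err (tool x,y)",(R.T@-N).round(3),"w",round(o["width"],4))
E
python3 - <<'E'
from h import *
delta(.07)
E
```

```text
T [0.5775 0.0171 0.2002] tool->target [-0.0173  0.0019  0.0338] F [-0.9 -0.9  1.7] axis err (tool x,y) [ 0.001 -0.     1.   ] w 0.0278
```

Emit:
move_arm(motion=[0,0,0,-0.09,0.01,0.1,0,0,0,0,-0.08,0.01,0.12,0,0,0,0,0,0,0.12,0,0,0,0,0,0,0,0,0,0,0,0,0,0,0,0,0,0,0,0,0,0])

```text
time: 9.63
tool_pos: [0.5799, 0.0182, 0.1625]
ee_rot: [3.141, -0.436, 2.286]
wrist_force: [0.9, 0.6, -1.6]
width: 0.0282
finger_force: 30.0
```

Run:
```python
from h import *
delta(.07)
o=robot.get_obs();T=o["tool_pos"];M=T-.0428*N
out=[]
for n in("scene","top"):
    im=robot.snapshot(n)[...,::-1]; cv2.imwrite(f"pics/{n}3.png",im)
    p=proj(n,M).astype(int);x0,y0=p[0]-25,p[1]-30
    print(n,"crop origin",x0,y0,"mouth",proj(n,M),"grip",proj(n,M+.06*N),"O",proj(n,O),"tip",proj(n,O+.022*N))
    out.append(cv2.resize(im[y0:y0+60,x0:x0+50],None,fx=8,fy=8,interpolation=cv2.INTER_CUBIC))
cv2.imwrite("pics/c6.png",np.hstack(out))
```

```text
T [0.5799 0.0182 0.1625] tool->target [-0.0007 -0.0007 -0.    ] F [-0.8  1.   1.4] axis err (tool x,y) [ 0. -0.  1.] w 0.0282
scene crop origin 282 137 mouth [307.69739398 167.63046614] grip [315.84118389 154.39123024] O [299.05484792 182.18772926] tip [301.74159503 177.82646158]
top crop origin 261 168 mouth [286.57944754 198.17151259] grip [292.69184808 189.38310971] O [280.31754211 207.71231709] tip [282.3389238  204.81280738]
```

View pics/c6.png

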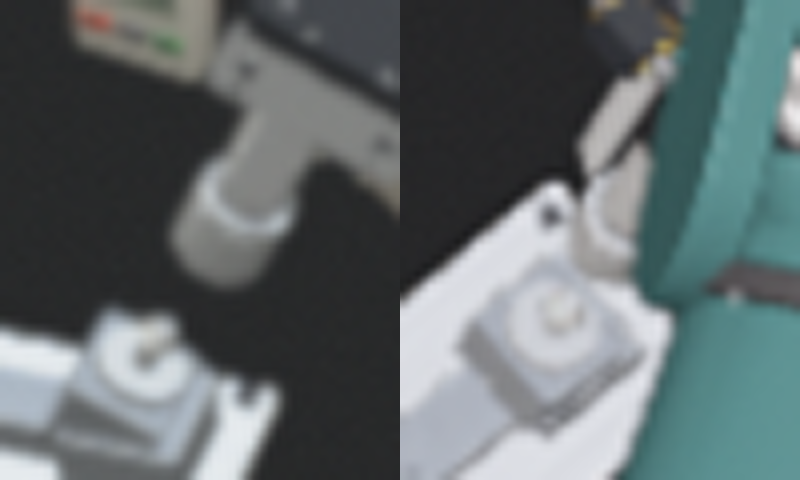

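The scene crop shows the coupler's mouth near (309,168) and the nipple tip near (302,177.5). Extended, the coupler's axis seems to pass a few mm to the -y side of the nipple, so I'll measure its edges numerically in both views.

Run:
```python
from h import *
T=robot.get_obs()["tool_pos"];M=T-.0428*N
def prof(n,f,P,dirw,half):
    im=cv2.cvtColor(cv2.imread(f),cv2.COLOR_BGR2GRAY).astype(np.float32)
    a=proj(n,P);b=proj(n,P+N*.01);d=(b-a)/np.linalg.norm(b-a);q=np.array([-d[1],d[0]])
    if q@(proj(n,P+.01*dirw)-a)<0:q=-q
    s=np.arange(-half,half+.01,.25);pts=(a+s[:,None]*q).astype(np.float32)
    mm=np.linalg.norm(proj(n,P+.001*dirw)-a) ; k=abs((proj(n,P+.001*dirw)-a)@q)
    return s,cv2.remap(im,pts[None,:,0],pts[None,:,1],cv2.INTER_CUBIC)[0],k
XB=np.array([.755,.655,0])
for n in("scene","top"):
    print(n,"s along +yB; px per mm",)
    for h in(.004,.010,.016,.022,.028,-.048-.002,-.048-.006,-.07):
        P=M+h*N; s,v,k=prof(n,f"pics/{n}3.png",P,YB,12)
        print(round(h*1000),round(k,3),v[::2].astype(int).tolist())
```

```text
scene s along +yB; px per mm
4 0.319 [40, 40, 40, 40, 40, 40, 41, 42, 45, 54, 66, 82, 95, 101, 105, 108, 110, 112, 113, 115, 116, 118, 120, 121, 122, 123, 125, 127, 129, 132, 135, 137, 133, 124, 109, 86, 69, 53, 44, 41, 40, 40, 41, 41, 41, 41, 40, 40, 41]
10 0.32 [40, 40, 41, 40, 40, 40, 41, 41, 45, 54, 67, 82, 93, 101, 108, 114, 119, 123, 127, 129, 133, 137, 141, 138, 135, 134, 135, 135, 135, 140, 144, 146, 141, 133, 115, 95, 76, 55, 47, 41, 41, 40, 40, 40, 41, 40, 40, 41, 41]
16 0.321 [40, 41, 41, 41, 40, 40, 39, 40, 45, 54, 67, 83, 96, 112, 120, 128, 134, 141, 150, 158, 163, 166, 167, 170, 173, 173, 173, 171, 172, 173, 174, 171, 163, 150, 128, 107, 79, 60, 48, 40, 39, 40, 41, 41, 41, 40, 39, 39, 40]
22 0.323 [41, 40, 40, 40, 40, 39, 38, 40, 46, 56, 77, 104, 133, 150, 159, 161, 157, 149, 143, 139, 137, 136, 138, 138, 141, 143, 147, 149, 156, 167, 180, 188, 188, 176, 155, 128, 94, 71, 50, 42, 40, 39, 40, 41, 41, 41, 41, 40, 41]
28 0.324 [41, 40, 40, 41, 41, 40, 40, 43, 50, 70, 103, 138, 167, 174, 168, 155, 140, 130, 125, 123, 123, 125, 125, 126, 128, 129, 129, 128, 133, 139, 149, 16
[... 2046 characters left out ...]
72, 173, 175, 180, 188, 194, 195, 194, 189, 184, 185, 194, 203, 206, 202, 195, 192, 192, 196, 197, 195, 191, 186, 180, 177, 181, 192, 205, 217, 220, 221, 220, 220, 219, 220, 221, 223, 221]
-54 0.094 [194, 174, 167, 171, 178, 182, 179, 175, 174, 173, 171, 171, 173, 178, 185, 192, 197, 197, 192, 181, 175, 182, 195, 207, 209, 204, 200, 197, 197, 199, 202, 203, 200, 193, 185, 180, 181, 190, 204, 214, 221, 222, 221, 220, 219, 219, 220, 221, 224]
-70 0.093 [198, 171, 145, 136, 143, 150, 151, 157, 167, 176, 180, 182, 190, 198, 204, 208, 208, 205, 201, 194, 187, 184, 186, 190, 194, 196, 196, 194, 191, 191, 197, 205, 209, 208, 203, 197, 190, 188, 193, 201, 209, 214, 218, 220, 220, 219, 218, 219, 220]
```

The scene profiles give the coupler's centreline at -0.63 px, against about 0 for the nipple's neck, tip and collar. That is about 1.7 mm, to be corrected along +tool x. The top view shows both centred within a few tenths of a pixel. I correct it and advance.

Emit:
move_arm(motion=[0,0,0,0.016,0,0.05,0,0,0,0,0,0,0.1,0,0,0,0,0,0,0.1,0,0,0,0,0,0,0.1,0,0,0,0,0,0,0.05,0,0,0,0,0,0,0,0,0,0,0,0,0,0,0,0,0,0,0,0,0,0])

```text
time: 10.4
tool_pos: [0.5682, 0.0317, 0.127]
ee_rot: [3.141, -0.436, 2.285]
wrist_force: [-0.3, 0.1, -1.2]
width: 0.0281
finger_force: 30.0
```

Run:
```python
from h import *
delta(.03)
```

```text
T [0.5682 0.0317 0.127 ] tool->target [-0.002  -0.0007  0.0002] F [-0.2 -0.2  1.2] axis err (tool x,y) [ 0.    -0.001  1.   ] w 0.0281
```

Emit:
move_arm(motion=[0,0,0,0,0,0.04,0,0,0,0,0,0,0.04,0,0,0,0,0,0,0.04,0,0,0,0,0,0,0.03,0,0,0,0,0,0,0,0,0,0,0,0,0,0,0])

```text
time: 10.9
tool_pos: [0.5636, 0.0367, 0.1129]
ee_rot: [-3.141, -0.437, 2.285]
wrist_force: [0.6, 0.5, -2.7]
width: 0.0282
finger_force: 30.0
```

Run:
```python
from h import *
delta(.016)
```

```text
T [0.5636 0.0367 0.1129] tool->target [-0.0021 -0.0005 -0.0015] F [-1.2  0.8  2.4] axis err (tool x,y) [-0.001  0.     1.   ] w 0.0282
```

Emit:
move_arm(motion=[0,0,0,0,0,0.02,0,0,0,0,0,0,0.02,0,0,0,0,0,0,0.01,0,0,0,0,0,0,0,0])

```text
time: 11.23
tool_pos: [0.5629, 0.0378, 0.1096]
ee_rot: [3.14, -0.435, 2.285]
wrist_force: [0.7, -1.3, 2.2]
width: 0.0279
finger_force: 30.0
```

Run:
```python
from h import *
delta(.009)
```

```text
T [0.5629 0.0378 0.1096] tool->target [-0.0019 -0.0007  0.002 ] F [-0.3 -0.3 -2.6] axis err (tool x,y) [ 0.001 -0.001  1.   ] w 0.0279
```

Emit:
move_arm(motion=[0,0,0,0,0,0.015,0,0,0,0,0,0,0.015,0,0,0,0,0,0,0.015,0,0,0,0,0,0,0,0,0,0,0,0,0,0,0])

```text
time: 11.65
tool_pos: [0.5612, 0.0398, 0.1044]
ee_rot: [3.141, -0.437, 2.285]
wrist_force: [1.8, -0.0, 0.1]
width: 0.0281
finger_force: 30.0
```

Run:
```python
from h import *
delta(.005)
```

```text
T [0.5612 0.0398 0.1044] tool->target [-0.0021 -0.0008  0.0002] F [-1.1  1.3 -0.6] axis err (tool x,y) [-0.    -0.001  1.   ] w 0.0281
```

The axial force dropped at s≈5 mm, so it has snapped over. I press on to the collar.

Emit:
move_arm(motion=[0,0,0,0,0,0.015,0,0,0,0,0,0,0.015,0,0,0,0,0,0,0.015,0,0,0,0,0,0,0.015,0,0,0,0,0,0,0,0,0,0,0,0,0,0,0])

```text
time: 12.15
tool_pos: [0.5601, 0.0413, 0.0998]
ee_rot: [3.14, -0.435, 2.286]
wrist_force: [2.9, -2.7, 5.3]
width: 0.0278
finger_force: 30.0
```

Run:
```python
from h import *
delta(.0)
```

```text
T [0.5601 0.0413 0.0998] tool->target [-0.0019 -0.0009  0.0003] F [-1.4  0.4 -6.5] axis err (tool x,y) [ 0.001 -0.001  1.   ] w 0.0278
```

Emit:
move_arm(motion=[0,0,0,0,0,0.01,0,0,0,0,0,0,0.01,0,0,0,0,0,0,0,0,0,0,0,0,0,0,0])

```text
time: 12.48
tool_pos: [0.5604, 0.0411, 0.0995]
ee_rot: [3.139, -0.432, 2.286]
wrist_force: [3.4, -4.4, 8.8]
width: 0.0281
finger_force: 30.0
```

Run:
```python
from h import *
delta(.0)
```

```text
T [0.5604 0.0411 0.0995] tool->target [-0.0014 -0.001   0.0002] F [ -1.4  -0.3 -10.3] axis err (tool x,y) [ 0.004 -0.003  1.   ] w 0.0281
```

Emit:
move_arm(motion=[0,0,0,0,0,0.01,0,0,0,0,0,0,0.01,0,0,0,0,0,0,0,0,0,0,0,0,0,0,0,0,0,0,0,0,0,0,0,0,0,0,0,0,0])

```text
time: 12.98
tool_pos: [0.5608, 0.041, 0.0992]
ee_rot: [3.137, -0.429, 2.286]
wrist_force: [3.0, -6.2, 14.4]
width: 0.0282
finger_force: 30.0
```

Run:
```python
from h import *
delta(.0)
im=robot.snapshot("scene")[...,::-1]; cv2.imwrite("pics/scene4.png",im)
cv2.imwrite("pics/c7.png",cv2.resize(im[145:220,245:345],None,fx=8,fy=8,interpolation=cv2.INTER_CUBIC))
a=cv2.imread("pics/scene0.png")
d=cv2.absdiff(a,im.copy()).max(2)
for k,(x,y) in dict(beaker=(364,319),bottle=(411,285),timer=(300,136),plunger=(269,175)).items(): print(k,d[y-14:y+15,x-12:x+13].max())
delta(.0)
```

```text
T [0.5608 0.041  0.0992] tool->target [-0.001  -0.0012 -0.    ] F [ -0.1  -1.8 -15.9] axis err (tool x,y) [ 0.007 -0.004  1.   ] w 0.0282
beaker 3
bottle 5
timer 101
plunger 3
T [0.5608 0.041  0.0992] tool->target [-0.001  -0.0012  0.    ] F [ -1.8  -1.2 -15.9] axis err (tool x,y) [ 0.007 -0.004  1.   ] w 0.0276
```

View pics/c7.png

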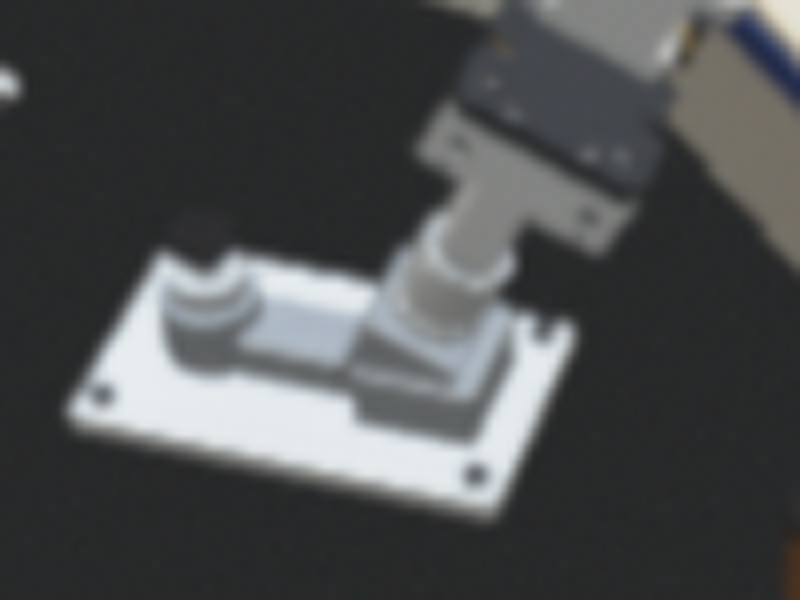

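The crop shows the coupler seated on the collar at scene (300,182), still gripped, and the plunger back up at (270,174). The timer's difference needs a check for occlusion by the arm before I hand in.

Run:
```python
from h import *
a,b,c=[cv2.imread(f"pics/scene{i}.png")[125:148,288:311].astype(int) for i in(0,3,4)]
for q in(b,c):
    ys,xs=np.where(abs(a-q).max(2)>15); print(len(xs), (xs.min()+288,xs.max()+288,ys.min()+125,ys.max()+125) if len(xs) else "")
a,b=[cv2.imread(f"pics/top{i}.png")[150:178,192:220].astype(int) for i in(0,3)]; print("top timer diff",abs(a-b).max())
```

```text
21 (np.int64(307), np.int64(310), np.int64(140), np.int64(147))
17 (np.int64(307), np.int64(310), np.int64(138), np.int64(147))
top timer diff 4
```

The timer hasn't moved: the difference is only the gripper at the edge of the box, and the top view is unchanged. I'm handing the job in.

```bash
python3 -c "
from bench import robot
print(robot.close_job())"
```

```text
the job is handed in; nothing more can be done
None
```

The relief plunger was pressed to its stop and sprang back, and the grease cartridge is snapped onto the nipple and held home on its collar with about 16 N, still gripped; the job was handed in at about 13 s, with beaker, bottle and timer unmoved in the pictures.

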